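Lay the talc bottle down on its tilt rest

ROBOT

A 6-joint arm with a two-finger parallel gripper is mounted at the origin on a cart in front of the work surface, level with it; the furniture and walls round the work are solid. World frame = base frame: x ahead of the robot, y to its left, z up, the work surface at z = 0. Lengths are in m, angles in rad, forces in N, time in s.
With the tool pointing down it reaches from about 0.25 to 0.775 m from the base axis. Payload 4 kg.
Tool frame: the origin (TCP) lies on the centre line of the jaws, within the pads' length; the fingertips stand 25 mm ahead of it and the grasp point (between the pads) lies 6 mm ahead of it; z points along the fingers, y is the line along which they close (so a half turn about z gives the same grasp; the last joint's range is limited). The gripper opens to 94 mm and grips with 3 to 60 N. Pads are 16 mm wide; open, the fingers measure 119 mm over their backs; the gripper's body (75 mm by 177 mm) begins 78 mm behind the grasp point.
Start: joints at [1.141, 0.087, 1.371, -0, 1.684, -0.103], TCP at [0.177, 0.521, 0.231] pointing down, gripper open.
Joint ranges: [-3.1, 3.1], [-0.76, 2.03], [0.27, 2.55], [-1.08, 4.22], [0.17, 2.65], [-2.57, 2.57]. Speed limits (rad/s): [2.79, 2.79, 3.14, 3.14, 3.14, 3.14].

INTERFACE

Orientations are given as [roll, pitch, yaw] about the fixed x, y, z axes, in that order (R = Rz(yaw) Ry(pitch) Rx(roll)).
In Python, from bench import robot, imaging gives the robot as it stands. The module is installed in compiled form; this text tells all that it offers.
- The arm moves only by the tool drive_tool, never from a script. Its argument "series" is a list of rows, each a list of 3 entries, a list of its own where there are three numbers: the finger opening in m, from 0 to 0.094, then the shift along the tool's x, y, z in m, then the turn, a rotation vector about the tool's x, y, z in rad. A call has 1 to 5 rows; each row is the pose to reach, as a shift and turn from the pose commanded when the call began, along the tool's axes at that moment; what a row does not reach only later rows make up. A row lasts 1/8 s, in which the tool goes at most 62.5 mm and 10.7 degrees, less where a joint would pass 70% of its speed; a pose out of reach is approached as far as the arm can. A call with a gripper value outside its range is refused whole. The fingers move at their own pace and stop on an object; the grip force is fixed at half the most. Time passes only in rows, so rows that repeat a pose let the fingers close. It gives the time, the measured TCP pose, the force, the opening and the grip force at its end, in the units of the state.
- robot.get_obs(): the state, without advancing time (a new reading comes with each control period).
- imaging.snapshot(name): name is "scene" or "top" or "wrist"; returns the picture (384x512x3 uint8, red, green, blue); there is no depth.
- imaging.get_calibration(name): a dict with "intrinsics" (3x3 intrinsics, pixels), "k1" (the pictures are not rectified: a ray, as slopes to the right and down, at radius r is drawn at 1 + k1 r^2 times it, then the intrinsics apply), "position" and "rotation" of the camera in the world. Camera axes: x right, y up, looking along -z (the intrinsics and any distortion apply to the point x, -y, -z); pixel columns grow to the right and rows downward; lengths in m; the calibration is good to about 2 mm. A picture is of the moment at which its call begins: read the wrist's pose just before it. get_calibration takes no time and is no camera call; for the wrist camera it gives the pose at the moment of the call.
- robot.close_job(): hands the job in; it is judged then, once.
The state is a dict: "time": time; "joint_positions": joint angles; "qvel": joint speeds; "joint_torque": joint torques, N m; "tool_pos": TCP position; "ee_rot": TCP orientation; "wrist_force": force on the tool from outside, world axes, zero at the start; "wrist_torque": the same for the moment, N m; "width": finger opening in m; "finger_force": force on a finger pad.
Only numpy, scipy, OpenCV 4.12 (cv2) and the standard library are available. Lean on these libraries where they do the work, as an engineer would, in place of code of your own. Each camera call takes 0.05 s, during which the arm holds its last target. There are 200 camera calls.

TASK

Tip the white talc bottle over onto its side: push its upper part with the fingertips towards the upright flap of the tilt rest, so that it leans on the flap and the two go down together, slowly and gently, until the flap lies fully down on its stop with the bottle lying flat on it. Do not grip or lift the bottle, and leave the other things where they are.

Things in the scene. Friction and masses are not known exactly. Their poses are not given: they have to be found in the camera images.
- bottle: White talc bottle, flat white cap, 159 mm tall, oval body 52 mm deep (its x) by 68 mm wide (its y), about 0.22 kg, loose, upright at the start on the foot block of the tilt rest. Origin: its underside, 28 mm from the face nearest the flap, 24 mm from the opposite face. z up along the bottle, x towards the flap (within 5 degrees). Full-size up to about 110 mm, narrower above.
- tilt_rest: Fixed aluminium tilt rest: sole plate 235 x 110 x 6 mm; at one end a foot block (top 16 mm above the surface) on which the bottle stands, at the other two rubber stops. Origin: on the work surface under where the bottle stands (bottle within 9 mm). z up; x level towards the flap: the way the bottle is to be tipped. The flap's hinge lies along y at x = 32 mm, z = 16 mm.
- flap (a joint): Hinge angle (rad) of the flap: 0 upright, 1.571 fully down on its stop, lying away from the foot block. A friction hinge (about 0.55 N m): it stays where it is left, even with the bottle on it, and has no spring.
- flap_face (a point): Middle of the flap's cork face (bottle side), 65 mm from the hinge. z along the flap away from the hinge (up at first), x into the flap. Flap 98 mm wide, reaching 132 mm from the hinge, side cheeks 86 mm apart, 14 mm proud; two cork ribs 3.5 mm proud. The face holds the hinge line: fully down it is level with the foot block's top, and the bottle's upper side is about 72 mm above the surface.
- dapping: Bystander: brass block with round hollows, 42 mm cube, loose, beside the rest. Origin: centre of its underside.
- glue: Bystander: small glue bottle with a pointed cap, 29 mm across, 79 mm tall, loose, beside the rest. Origin: centre of its underside.
- eyeglass: Bystander: black eyepiece, 34 mm across, 30 mm tall, loose, on the other side of the rest. Origin: centre of its underside.
- case: Bystander: flat green case 46x78x17 mm, loose. Origin: centre of its underside.
- pliers: Bystander: flat pliers with black handles, 135 mm long, lying loose. Origin: centre of its underside.
- tin: Bystander: flat round tin, 68 mm across, 13 mm high, loose. Origin: centre of its underside.
- bowl: Bystander: steel bowl, 68 mm across, 27 mm high, loose. Origin: centre of its underside.
- bottle_mid (a point): The middle of the bottle, half-way up (80 mm above its underside).

How it is judged:
On the way:
1. the bottle, half tipped, leans along the flap, which goes down with it (angle between bottle's own z axis and vertical between 0.45 and 1.2 rad and angle between the z axis of bottle and the z axis of flap_face, either way round below 0.25 rad), for 0.1 s.
At the end, for the whole second after the job is handed in: The flap is down on its stop (above 1.50 rad), and the bottle lies on it at rest, within about 9 degrees of level and of the flap's length, its middle between the cheeks (within 25 mm of the rest's centre line) and 70 to 150 mm along from the rest's origin (value of joint flap above 1.5 rad and angle between bottle's own z axis and vertical above 1.42 rad and angle between the z axis of bottle and the z axis of flap_face, either way round below 0.15 rad and x of bottle_mid in the frame of tilt_rest between 0.07 and 0.15 m and y of bottle_mid in the frame of tilt_rest between -0.025 and 0.025 m and height (world z) of bottle_mid below 0.06 m and linear speed of bottle below 0.02 m/s and angular speed of bottle below 0.2 rad/s); the robot touches nothing.
It fails at once if the bottle is swung or dropped: it turns faster than 2.5 rad/s (angular speed of bottle above 2.5 rad/s).
It fails at once if the bottle is lifted: its middle rises more than about 25 mm above where it stood (height (world z) of bottle_mid above 0.122 m).
It fails at once if the bottle is pressed with more than 45 N (contact force between the fingers and bottle above 45 N).
It fails at once if a bystander is moved by more than 30 mm (distance of any of dapping, glue, eyeglass, case, pliers, tin, bowl from where it was at the start of the episode above 0.03 m).
It also fails if it takes over 38 s, if anything falls off the work surface, if the arm or the gripper's body presses on something with over 40 N, if the wrist force passes 120 N, or if a joint passes its speed limit or range.

## Working session

There is one attempt and no reset: what is moved stays moved. The work goes in short steps, Python scripts to look and compute and a tool call to move; the robot and the scene stay as the last step left them, time stands still between calls to the robot, and variables do not carry over. Pictures are saved under pics/ and viewed, at most 10 in all, crops included, and the job is handed in when it is done.

Besides the shell and the picture viewer there is one more tool, called after "Emit:" in YAML: its name, and indented under it one key for each argument. drive_tool: Moves the arm, as the interface text tells. Its arguments: {"type":"object","properties":{"series":{"type":"array"}},"required":["series"]}

```bash
mkdir -p pics; cat > h.py <<'E'
import numpy as np, cv2
from bench import robot, imaging
def shot(n,f):
    im=imaging.snapshot(n); cv2.imwrite('pics/'+f,im[:,:,::-1]); return im
def ray(n,u,v):
    c=imaging.get_calibration(n);K=np.array(c['intrinsics']);k=c['k1']
    d=np.array([(u-K[0,2])/K[0,0],(v-K[1,2])/K[1,1]]);s=d.copy()
    for _ in range(20): s=d/(1+k*(s@s))
    return np.array(c['position']),np.array(c['rotation'])@np.array([s[0],-s[1],-1])
def atz(n,u,v,z):
    p,d=ray(n,u,v); return p+d*(z-p[2])/d[2]
def proj(n,P):
    c=imaging.get_calibration(n);K=np.array(c['intrinsics'])
    q=np.array(c['rotation']).T@(np.array(P)-np.array(c['position']));s=np.array([q[0],-q[1]])/-q[2]
    s=s*(1+c['k1']*(s@s)); return K[0,0]*s[0]+K[0,2],K[1,1]*s[1]+K[1,2]
E
python3 - <<'E'
from h import *
a=shot('scene','a.png');b=shot('top','b.png')
for n in('scene','top'):
    c=imaging.get_calibration(n);print(n,c['position'],np.round(c['rotation'],2).tolist())
print(robot.get_obs())
E
```

```text
scene [-0.17333188 -0.45954681  0.84308519] [0.87, 0.0, -0.99]
top [0.33121428 0.02253149 1.49695245] [0.14, 0.01, -1.59]
{'time': 0.1, 'joint_positions': array([ 1.14091683e+00,  8.78980947e-02,  1.37209764e+00,  8.78983228e-06,
        1.68358362e+00, -1.03074961e-01]), 'qvel': array([ 0.00133669, -0.00154304, -0.00431122,  0.00080378, -0.00151798,
        0.0004568 ]), 'joint_torque': array([ 3.20443127e-03, -3.41252553e+01, -3.03301942e+01,  7.20605417e-02,
        3.04056890e-02, -1.10463941e-04]), 'tool_pos': array([0.17636486, 0.52049298, 0.22941465]), 'ee_rot': array([-3.13961739e+00, -2.13106320e-04,  2.81478888e+00]), 'wrist_force': array([ 0.4519243 , -0.40256271,  0.46335035]), 'wrist_torque': array([-0.03042342,  0.03440374,  0.09367728]), 'finger_force': 0.0, 'width': 0.09404723527384302}
```

View pics/a.png

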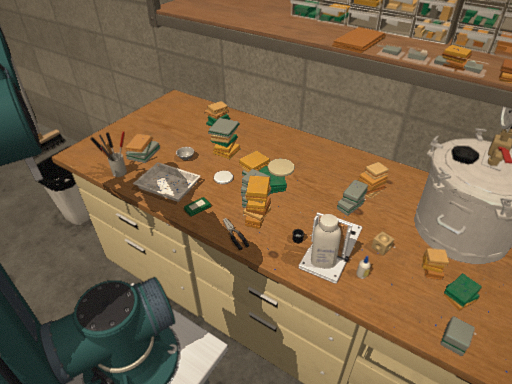

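View pics/b.png

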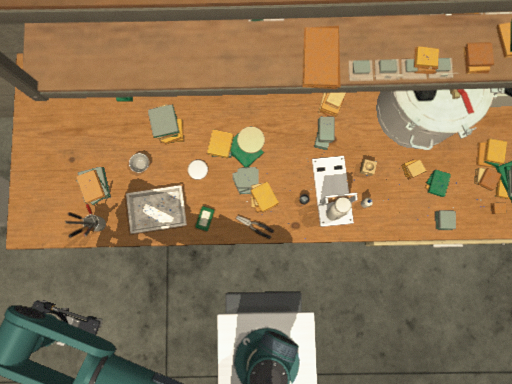

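The rest is at about (333,190) in the top view, with the bottle cap near (343,203) and the flap behind it, tipping away from the robot. The dapping block is at (369,165), the glue at (368,202) and the eyeglass at (305,198). I'll enlarge this area.

```bash
sed -i "1a from scipy.spatial.transform import Rotation as Ro" h.py; sed -i "s/np.array(c\['rotation'\])/Ro.from_euler('xyz',c['rotation']).as_matrix()/" h.py
python3 - <<'E'
from h import *
a=cv2.imread('pics/a.png')[195:290,280:410];b=cv2.imread('pics/b.png')[145:240,290:400]
r=lambda i:cv2.resize(i,(400*1,int(400*i.shape[0]/i.shape[1])),interpolation=cv2.INTER_CUBIC)
a,b=r(a),r(b);h=max(a.shape[0],b.shape[0])
p=lambda i:cv2.copyMakeBorder(i,0,h-i.shape[0],0,0,cv2.BORDER_CONSTANT)
cv2.imwrite('pics/c.png',np.hstack([p(a),p(b)]));print(a.shape,b.shape)
for u,v in[(313,158),(343,156),(354,222),(320,227)]: print(atz('top',u,v,.006))
print(atz('top',343,203,.175),atz('scene',328,222,.175))
E
```

```text
(292, 400, 3) (345, 400, 3)
[ 0.66875605 -0.17764671  0.006     ]
[ 0.6734783  -0.28121607  0.006     ]
[ 0.44477507 -0.30713821  0.006     ]
[ 0.4301686 -0.1919296  0.006    ]
[ 0.48985674 -0.23978791  0.175     ] [ 0.47191137 -0.24317913  0.175     ]
```

View pics/c.png

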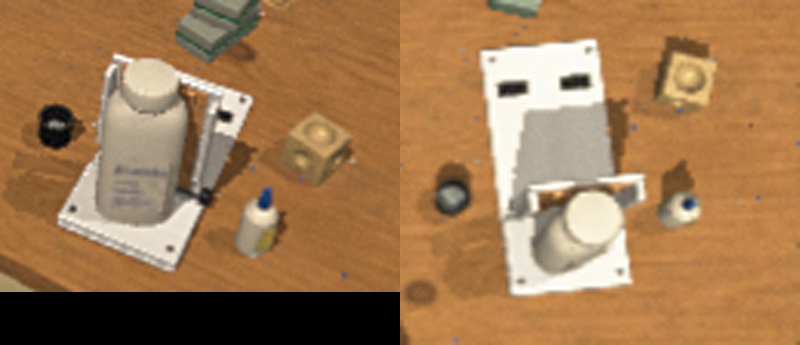

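```bash
python3 - <<'E'
from h import *
C=lambda x,y:(290+(x-400)*.275,145+y*.275); S=lambda x,y:(280+x*.325,195+y*.325)
fl,fr=[atz('top',*C(*q),.006)for q in[(481,50),(597,39)]]
nl,nr=[atz('top',*C(*q),.016)for q in[(513,294),(631,282)]]
print(fl,fr,nl,nr, 'w',np.hypot(*(fl-fr)[:2]),np.hypot(*(nl-nr)[:2]),'l',np.hypot(*(fl-nl)[:2]),np.hypot(*(fr-nr)[:2]))
m=(fl+fr-nl-nr)[:2];print('axis',np.arctan2(m[1],m[0]),'mid',(fl+fr+nl+nr)/4, 'across',[np.arctan2(*(e)[:2]) for e in(fl-fr,nl-nr)])
print('cap',atz('top',*C(593,217),.175),atz('scene',*S(153,74),.175))
for n,q in dict(flapL=(530,188),flapR=(645,178)).items(): print(n,atz('top',*C(*q),.148))
print('flapsc',atz('scene',*S(115,56),.148),atz('scene',*S(215,95),.148))
for n,q in dict(eye=(452,193),glue=(685,205),dap=(690,72)).items(): print(n,atz('top',*C(*q),.03))
E
```

```text
[ 0.66616661 -0.17504709  0.006     ] [ 0.67435615 -0.28530174  0.006     ] [ 0.43328675 -0.19425056  0.016     ] [ 0.44219959 -0.30324344  0.016     ] w 0.11055837605294526 0.10935669833735233 l 0.23367027928931283 0.2328488190995344
axis 0.07970660251917563 mid [ 0.55400227 -0.23946071  0.011     ] across [np.float64(-0.07414223743570632), np.float64(-0.08159289792445318)]
cap [ 0.48477139 -0.23976405  0.175     ] [ 0.48366133 -0.24239344  0.175     ]
flapL [ 0.51376116 -0.19309024  0.148     ]
flapR [ 0.52027494 -0.29065432  0.148     ]
flapsc [ 0.51248058 -0.1969522   0.148     ] [ 0.51559679 -0.28725592  0.148     ]
eye [ 0.52658312 -0.13996277  0.03      ]
glue [ 0.51097946 -0.35329092  0.03      ]
dap [ 0.63548072 -0.3649491   0.03      ]
```

```bash
cat >> h.py <<'E'
W=Ro.from_euler('z',.079); O=np.array([.4845,-.245,0])
def pose(x,y,z,a):
    "fingertip at rest coords, tool tilted forward by a"
    zt=np.array([np.sin(a),0,-np.cos(a)]);yt=np.array([0,1,0]);R=W*Ro.from_matrix(np.c_[np.cross(yt,zt),yt,zt])
    return O+W.apply([x,y,z])-.025*R.apply([0,0,1]),R
def now():
    o=robot.get_obs(); return np.array(o['tool_pos']),Ro.from_euler('xyz',o['ee_rot'])
def rows(targets,start=None):
    p,R=start or now()
    for P,Q in targets: print(np.round(R.inv().apply(P-p),3).tolist(),np.round((R.inv()*Q).as_rotvec(),3).tolist())
def tip():
    p,R=now(); t=W.inv().apply(p+.025*R.apply([0,0,1])-O); f=W.inv().apply(robot.get_obs()['wrist_force'])
    print('t',robot.get_obs()['time'],'tip',np.round(t,4),'zt',np.round(W.inv().apply(R.apply([0,0,1])),2),'f',np.round(f,1),'q',np.round(robot.get_obs()['joint_positions'],2))
E
python3 - <<'E'
from h import *
from scipy.spatial.transform import Slerp
s=now(); e=pose(-.11,.003,.21,.75); S=Slerp([0,1],Ro.concatenate([s[1],e[1]]))
w=[(s[0]+(e[0]-s[0])*k+np.array([0,0,.03*(k<1)]),S(k)) for k in (1/3,2/3,1)]
for i in range(3): rows([w[i]],s if i==0 else w[i-1])
print(s[0],[x[0] for x in w])
E
```

```text
[-0.14, -0.225, -0.029] [-0.051, -0.247, -0.129]
[-0.107, -0.241, 0.019] [-0.051, -0.247, -0.129]
[-0.055, -0.255, 0.055] [-0.051, -0.247, -0.129]
[0.17636486 0.52049298 0.22941465] [array([0.23678274, 0.2629836 , 0.25904051]), array([0.29720062, 0.00547422, 0.25866637]), array([ 0.3576185 , -0.25203516,  0.22829222])]
```

Emit:
drive_tool:
  series:
    - [0.03, [-0.14, -0.225, -0.029], [-0.051, -0.247, -0.129]]
    - [0.03, [-0.14, -0.225, -0.029], [-0.051, -0.247, -0.129]]
    - [0.03, [-0.14, -0.225, -0.029], [-0.051, -0.247, -0.129]]
    - [0.03, [-0.14, -0.225, -0.029], [-0.051, -0.247, -0.129]]
    - [0.03, [-0.14, -0.225, -0.029], [-0.051, -0.247, -0.129]]

```text
time: 0.72
tool_pos: [0.237, 0.2604, 0.26]
ee_rot: [3.104, 0.251, 2.937]
wrist_force: [0.8, 0.0, 0.3]
width: 0.0472
finger_force: 0.0
```

Emit:
drive_tool:
  series:
    - [0.03, [-0.107, -0.241, 0.019], [-0.051, -0.247, -0.129]]
    - [0.03, [-0.107, -0.241, 0.019], [-0.051, -0.247, -0.129]]
    - [0.03, [-0.107, -0.241, 0.019], [-0.051, -0.247, -0.129]]
    - [0.03, [-0.107, -0.241, 0.019], [-0.051, -0.247, -0.129]]
    - [0.03, [-0.107, -0.241, 0.019], [-0.051, -0.247, -0.129]]

```text
time: 1.35
tool_pos: [0.3468, 0.035, 0.2669]
ee_rot: [3.111, 0.465, 3.07]
wrist_force: [-0.2, 0.9, -0.4]
width: 0.0302
finger_force: 0.0
```

```bash
python3 - <<'E'
from h import *
tip(); print(now()[0],robot.get_obs()['width']); rows([pose(-.11,.003,.21,.75)])
E
```

```text
t 1.35 tip [-0.1039  0.2891  0.2445] zt [ 0.45 -0.04 -0.89] f [-0.2  0.9 -0.4] q [-0.11 -0.76  1.97  0.05  1.46 -1.61]
[0.34684515 0.03501063 0.26687031] 0.03015566642164152
[-0.011, -0.287, 0.04] [-0.056, -0.283, -0.128]
```

```bash
python3 - <<'E'
from h import *
rows([pose(-.10,.003,.20,.5)])
E
```

```text
[-0.021, -0.285, 0.052] [-0.04, -0.033, -0.134]
```

Emit:
drive_tool:
  series:
    - [0.03, [-0.021, -0.285, 0.052], [-0.04, -0.033, -0.134]]
    - [0.03, [-0.021, -0.285, 0.052], [-0.04, -0.033, -0.134]]
    - [0.03, [-0.021, -0.285, 0.052], [-0.04, -0.033, -0.134]]
    - [0.03, [-0.021, -0.285, 0.052], [-0.04, -0.033, -0.134]]
    - [0.03, [-0.021, -0.285, 0.052], [-0.04, -0.033, -0.134]]

```text
time: 1.98
tool_pos: [0.3841, -0.2194, 0.2301]
ee_rot: [-3.139, 0.48, -3.095]
wrist_force: [0.4, 0.3, 0.3]
width: 0.0301
finger_force: 0.0
```

```bash
python3 - <<'E'
from h import *
tip(); s=pose(-.10,.003,.20,.5);rows([pose(-.065,.003,.145,.5)])
a=shot('wrist','w.png');b=shot('scene','s1.png')
cv2.imwrite('pics/d.png',np.hstack([cv2.resize(a,(400,300)),cv2.resize(b[170:290,250:410],(400,300))])[:,:,::-1])
E
```

```text
t 1.975 tip [-0.0865  0.033   0.208 ] zt [ 0.46 -0.02 -0.89] f [0.4 0.3 0.3] q [-0.94 -0.43  1.89  0.4   1.42 -2.57]
[0.01, -0.03, 0.066] [-0.017, -0.02, -0.028]
```

View pics/d.png

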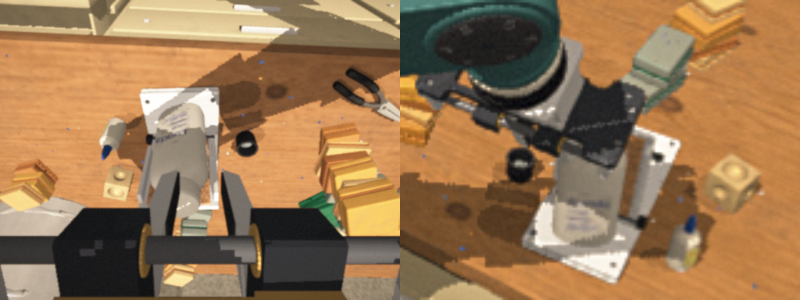

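The fingers are above and just short of the cap, but joint 6 sits at its limit. I'll use the half-turned orientation instead, turning positively about tool z.

Emit:
drive_tool:
  series:
    - [0.03, [0, 0, 0], [0, 0, 0.18]]
    - [0.03, [0, 0, 0], [0, 0, 0.36]]
    - [0.03, [0, 0, 0], [0, 0, 0.54]]
    - [0.03, [0, 0, 0], [0, 0, 0.72]]
    - [0.03, [0, 0, 0], [0, 0, 0.9]]

```text
time: 2.7
tool_pos: [0.3856, -0.2145, 0.2313]
ee_rot: [2.753, 0.292, 2.234]
wrist_force: [0.1, -0.4, 0.2]
width: 0.0301
finger_force: 0.0
```

Emit:
drive_tool:
  series:
    - [0.03, [0, 0, 0], [0, 0, 0.18]]
    - [0.03, [0, 0, 0], [0, 0, 0.36]]
    - [0.03, [0, 0, 0], [0, 0, 0.54]]
    - [0.03, [0, 0, 0], [0, 0, 0.72]]
    - [0.03, [0, 0, 0], [0, 0, 0.9]]

```text
time: 3.32
tool_pos: [0.3856, -0.2145, 0.2313]
ee_rot: [2.671, -0.105, 1.417]
wrist_force: [-0.2, 0.1, 0.0]
width: 0.03
finger_force: 0.0
```

Emit:
drive_tool:
  series:
    - [0.03, [0, 0, 0], [0, 0, 0.18]]
    - [0.03, [0, 0, 0], [0, 0, 0.36]]
    - [0.03, [0, 0, 0], [0, 0, 0.54]]
    - [0.03, [0, 0, 0], [0, 0, 0.72]]
    - [0.03, [0, 0, 0], [0, 0, 0.9]]

```text
time: 3.95
tool_pos: [0.3856, -0.2145, 0.2313]
ee_rot: [2.922, -0.432, 0.54]
wrist_force: [-0.1, 0.5, -0.7]
width: 0.0299
finger_force: 0.0
```

```bash
sed -i 's/yt=np.array(\[0,1,0\])/yt=np.array([0,-1,0])/' h.py; python3 - <<'E'
from h import *
tip(); rows([pose(-.10,.003,.19,.5)])
E
```

```text
t 3.95 tip [-0.0846  0.0379  0.2092] zt [ 0.46 -0.01 -0.89] f [-0.1  0.5 -0.7] q [-0.93 -0.44  1.89  0.4   1.42  0.14]
[-0.035, 0.023, 0.01] [0.009, 0.021, 0.416]
```

Emit:
drive_tool:
  series:
    - [0.03, [-0.035, 0.023, 0.01], [0.009, 0.021, 0.416]]
    - [0.03, [-0.035, 0.023, 0.01], [0.009, 0.021, 0.416]]
    - [0.03, [-0.035, 0.023, 0.01], [0.009, 0.021, 0.416]]
    - [0.03, [-0.035, 0.023, 0.01], [0.009, 0.021, 0.416]]

```text
time: 4.45
tool_pos: [0.3729, -0.2514, 0.2124]
ee_rot: [3.138, -0.5, 0.086]
wrist_force: [0.2, 0.6, -0.0]
width: 0.0301
finger_force: 0.0
```

```bash
python3 - <<'E'
from h import *
tip(); rows([pose(-.075,.003,.155,.5),pose(-.055,.003,.145,.5)])
E
```

```text
t 4.45 tip [-0.0998  0.0025  0.1905] zt [ 0.48 -0.   -0.88] f [ 0.2  0.6 -0. ] q [-1.05 -0.38  1.89  0.45  1.42  0.42]
[0.005, -0.001, 0.043] [0.001, 0.0, 0.006]
[0.017, -0.0, 0.061] [0.001, 0.0, 0.006]
```

```bash
cat >> h.py <<'E'
def push(th,h=.108,t=.0555,y=.003,a=None):
    a=.5-.3*th/1.57 if a is None else a
    n=np.array([np.cos(th),-np.sin(th)]); P=np.array([.032,.016])+h*np.array([np.sin(th),np.cos(th)])-t*n-n*.008*abs(np.cos(th+a))
    return pose(P[0],y,P[1],a)
E
python3 - <<'E'
from h import *
print(W.inv().apply(push(0)[0]-O)+.025*np.array([.48,0,-.88]))
w=[pose(-.08,.003,.15,.5),pose(-.06,.003,.13,.5),pose(-.045,.003,.125,.5)]
rows(w)
E
```

```text
[-0.0305063   0.003       0.12393956]
[-0.002, -0.001, 0.045] [0.001, 0.0, 0.006]
[0.006, -0.001, 0.072] [0.001, 0.0, 0.006]
[0.017, -0.0, 0.084] [0.001, 0.0, 0.006]
```

Emit:
drive_tool:
  series:
    - [0.03, [-0.002, -0.001, 0.025], [0, 0, 0]]
    - [0.03, [-0.002, -0.001, 0.045], [0, 0, 0]]
    - [0.03, [0.006, -0.001, 0.072], [0, 0, 0]]
    - [0.03, [0.017, 0, 0.084], [0, 0, 0]]
    - [0.03, [0.017, 0, 0.084], [0, 0, 0]]

```text
time: 5.08
tool_pos: [0.4288, -0.2472, 0.1471]
ee_rot: [3.138, -0.5, 0.087]
wrist_force: [1.6, 0.8, 0.8]
width: 0.0299
finger_force: 0.0
```

```bash
python3 - <<'E'
from h import *
tip(); rows([push(x) for x in (-.1,-.05,0,.05,.1)])
E
```

```text
t 5.075 tip [-0.0437  0.0022  0.1252] zt [ 0.48  0.   -0.88] f [1.6 0.7 0.8] q [-0.91 -0.26  1.93  0.44  1.21  0.47]
[-0.002, -0.001, 0.008] [-0.0, 0.019, 0.007]
[0.004, -0.001, 0.008] [-0.0, 0.01, 0.007]
[0.011, -0.001, 0.007] [-0.0, 0.0, 0.007]
[0.018, -0.001, 0.007] [-0.0, -0.01, 0.007]
[0.024, -0.001, 0.008] [-0.0, -0.019, 0.007]
```

Emit:
drive_tool:
  series:
    - [0.03, [0.004, -0.001, 0.004], [0, 0, 0]]
    - [0.03, [0.008, -0.001, 0.006], [0, 0, 0]]
    - [0.03, [0.012, -0.001, 0.007], [0, 0, 0]]
    - [0.03, [0.015, -0.001, 0.007], [0, 0, 0]]
    - [0.03, [0.018, -0.001, 0.007], [0, -0.01, 0]]

```text
time: 5.7
tool_pos: [0.4457, -0.2439, 0.1481]
ee_rot: [-3.141, -0.486, 0.084]
wrist_force: [-2.2, 0.8, -0.3]
width: 0.0299
finger_force: 1.3
```

```bash
python3 - <<'E'
from h import *
tip(); rows([push(x) for x in (.1,.15,.2,.25,.3)])
E
```

```text
t 5.7 tip [-0.0269  0.0042  0.126 ] zt [ 0.47  0.   -0.88] f [-2.2  1.  -0.3] q [-0.86 -0.22  1.9   0.42  1.19  0.52]
[0.009, 0.001, 0.0] [-0.003, -0.005, 0.004]
[0.015, 0.001, 0.001] [-0.002, -0.015, 0.005]
[0.022, 0.001, 0.002] [-0.002, -0.024, 0.005]
[0.028, 0.001, 0.003] [-0.002, -0.034, 0.005]
[0.035, 0.001, 0.005] [-0.002, -0.043, 0.005]
```

Emit:
drive_tool:
  series:
    - [0.03, [0.005, 0.001, 0.0], [0, -0.005, 0]]
    - [0.03, [0.009, 0.001, 0.0], [0, -0.01, 0]]
    - [0.03, [0.015, 0.001, 0.001], [0, -0.015, 0]]
    - [0.03, [0.022, 0.001, 0.002], [0, -0.024, 0]]
    - [0.03, [0.028, 0.001, 0.003], [0, -0.034, 0]]

```text
time: 6.32
tool_pos: [0.472, -0.2433, 0.1585]
ee_rot: [3.141, -0.452, 0.084]
wrist_force: [-5.1, 2.2, -1.8]
width: 0.0301
finger_force: 1.9
```

```bash
python3 - <<'E'
from h import *
tip(); rows([push(x) for x in (.3,.35,.4,.45,.5)])
b=shot('scene','s2.png')
cv2.imwrite('pics/e.png',cv2.resize(b[170:290,250:410],(640,480),interpolation=cv2.INTER_CUBIC)[:,:,::-1])
E
```

```text
t 6.325 tip [-0.0014  0.0027  0.136 ] zt [ 0.44  0.   -0.9 ] f [-4.9  2.6 -1.8] q [-0.79 -0.17  1.83  0.37  1.21  0.61]
[0.007, -0.0, 0.002] [-0.001, -0.009, 0.005]
[0.013, -0.0, 0.004] [-0.001, -0.018, 0.005]
[0.02, -0.0, 0.006] [-0.001, -0.028, 0.005]
[0.026, -0.0, 0.008] [-0.001, -0.038, 0.005]
[0.032, -0.0, 0.011] [-0.001, -0.047, 0.005]
```

View pics/e.png

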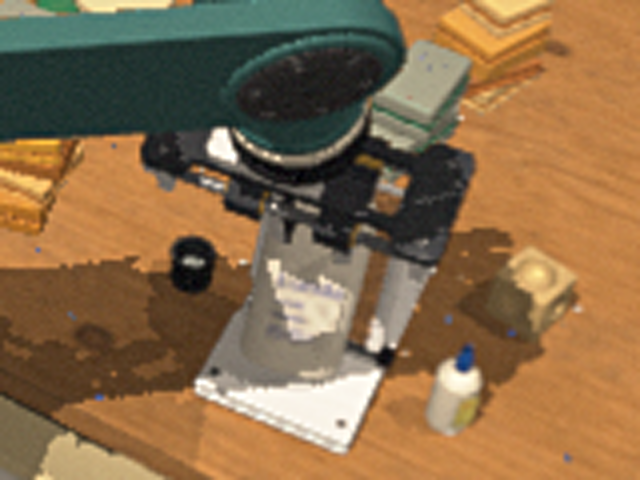

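The bottle is leaning onto the flap with both fingers on its upper near face, and the bystanders are untouched. The force is about 6 N, as the hinge friction predicts.

Emit:
drive_tool:
  series:
    - [0.03, [0.007, 0, 0.002], [0, -0.009, 0]]
    - [0.03, [0.013, 0, 0.004], [0, -0.018, 0]]
    - [0.03, [0.02, 0, 0.006], [0, -0.028, 0]]
    - [0.03, [0.026, 0, 0.008], [0, -0.038, 0]]
    - [0.03, [0.032, 0, 0.011], [0, -0.047, 0]]

```text
time: 7.0
tool_pos: [0.5073, -0.2416, 0.1647]
ee_rot: [3.137, -0.409, 0.084]
wrist_force: [-4.7, -0.0, -0.4]
width: 0.0296
finger_force: 1.6
```

```bash
python3 - <<'E'
from h import *
tip(); rows([push(x) for x in (.55,.6,.65,.7,.75)])
E
```

```text
t 7.0 tip [0.033  0.0015 0.1417] zt [ 0.4  -0.   -0.92] f [-4.7  0.4 -0.4] q [-0.71 -0.09  1.73  0.3   1.22  0.71]
[0.003, -0.001, 0.004] [0.002, -0.014, 0.005]
[0.009, -0.001, 0.007] [0.002, -0.024, 0.005]
[0.015, -0.001, 0.01] [0.002, -0.033, 0.005]
[0.02, -0.001, 0.014] [0.002, -0.043, 0.005]
[0.026, -0.001, 0.018] [0.003, -0.052, 0.005]
```

Emit:
drive_tool:
  series:
    - [0.03, [0.003, 0, 0.004], [0, -0.014, 0]]
    - [0.03, [0.009, 0, 0.007], [0, -0.024, 0]]
    - [0.03, [0.015, 0, 0.01], [0, -0.033, 0]]
    - [0.03, [0.02, 0, 0.014], [0, -0.043, 0]]
    - [0.03, [0.026, 0, 0.018], [0, -0.052, 0]]

```text
time: 7.62
tool_pos: [0.5381, -0.2389, 0.1581]
ee_rot: [3.138, -0.357, 0.084]
wrist_force: [-4.1, 0.3, 1.3]
width: 0.0296
finger_force: 1.5
```

```bash
python3 - <<'E'
from h import *
tip(); rows([push(x) for x in (.8,.85,.9,.95,1.0)])
b=shot('scene','s3.png')
cv2.imwrite('pics/f.png',cv2.resize(b[170:290,250:410],(640,480),interpolation=cv2.INTER_CUBIC)[:,:,::-1])
E
```

```text
t 7.625 tip [0.0626 0.0018 0.1346] zt [ 0.35 -0.   -0.94] f [-4.1  0.6  1.3] q [-0.64 -0.01  1.65  0.25  1.23  0.79]
[0.005, -0.001, 0.003] [0.002, -0.01, 0.005]
[0.01, -0.001, 0.007] [0.002, -0.019, 0.005]
[0.015, -0.001, 0.012] [0.002, -0.029, 0.005]
[0.02, -0.001, 0.016] [0.002, -0.038, 0.005]
[0.024, -0.001, 0.021] [0.002, -0.048, 0.005]
```

View pics/f.png

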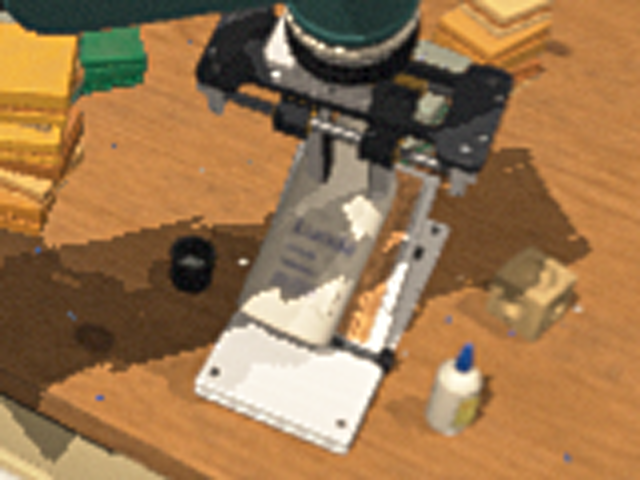

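The bottle and flap are about half down together, parallel, with the bottle between the cheeks.

Emit:
drive_tool:
  series:
    - [0.03, [0.005, 0, 0.003], [0, -0.01, 0]]
    - [0.03, [0.01, 0, 0.007], [0, -0.019, 0]]
    - [0.03, [0.015, 0, 0.012], [0, -0.029, 0]]
    - [0.03, [0.02, 0, 0.016], [0, -0.038, 0]]
    - [0.03, [0.024, 0, 0.021], [0, -0.048, 0]]

```text
time: 8.3
tool_pos: [0.5679, -0.2365, 0.1469]
ee_rot: [3.138, -0.309, 0.084]
wrist_force: [-3.1, 0.6, 1.3]
width: 0.0303
finger_force: 1.3
```

```bash
python3 - <<'E'
from h import *
tip(); rows([push(x) for x in (1.05,1.1,1.15,1.2,1.25)])
E
```

```text
t 8.3 tip [0.0915 0.0019 0.1231] zt [ 0.3  -0.   -0.95] f [-3.   0.8  1.3] q [-0.59  0.08  1.58  0.2   1.24  0.86]
[0.005, -0.001, 0.005] [0.002, -0.01, 0.005]
[0.009, -0.001, 0.01] [0.003, -0.019, 0.005]
[0.013, -0.001, 0.016] [0.003, -0.029, 0.005]
[0.016, -0.001, 0.021] [0.003, -0.038, 0.005]
[0.019, -0.001, 0.027] [0.003, -0.048, 0.005]
```

Emit:
drive_tool:
  series:
    - [0.03, [0.005, 0, 0.005], [0, -0.01, 0]]
    - [0.03, [0.009, 0, 0.01], [0, -0.019, 0]]
    - [0.03, [0.013, 0, 0.016], [0, -0.029, 0]]
    - [0.03, [0.016, 0, 0.021], [0, -0.038, 0]]
    - [0.03, [0.019, 0, 0.027], [0, -0.048, 0]]

```text
time: 8.93
tool_pos: [0.5941, -0.2343, 0.1269]
ee_rot: [3.138, -0.261, 0.084]
wrist_force: [-2.2, -0.1, 1.4]
width: 0.0299
finger_force: 1.2
```

```bash
python3 - <<'E'
from h import *
tip(); rows([push(x) for x in (1.3,1.35,1.4,1.45,1.5)])
E
```

```text
t 8.925 tip [0.1165 0.0019 0.1027] zt [ 0.26 -0.   -0.97] f [-2.2  0.1  1.4] q [-0.54  0.17  1.51  0.16  1.25  0.91]
[0.004, -0.001, 0.005] [0.003, -0.01, 0.004]
[0.007, -0.001, 0.011] [0.003, -0.019, 0.004]
[0.009, -0.001, 0.016] [0.003, -0.029, 0.004]
[0.012, -0.001, 0.021] [0.003, -0.038, 0.004]
[0.014, -0.001, 0.027] [0.003, -0.048, 0.004]
```

Emit:
drive_tool:
  series:
    - [0.03, [0.003, 0, 0.006], [0, -0.01, 0]]
    - [0.03, [0.005, 0, 0.011], [0, -0.019, 0]]
    - [0.03, [0.006, 0, 0.016], [0, -0.029, 0]]
    - [0.03, [0.008, 0, 0.021], [0, -0.038, 0]]
    - [0.03, [0.009, 0, 0.027], [0, -0.048, 0]]

```text
time: 9.55
tool_pos: [0.6113, -0.2333, 0.1047]
ee_rot: [3.137, -0.218, 0.083]
wrist_force: [2.6, 1.9, 6.0]
width: 0.0298
finger_force: 2.7
```

```bash
python3 - <<'E'
from h import *
tip(); rows([push(x) for x in (1.5,1.53,1.57)])
b=shot('scene','s4.png')
cv2.imwrite('pics/g.png',cv2.resize(b[170:290,250:410],(640,480),interpolation=cv2.INTER_CUBIC)[:,:,::-1])
E
```

```text
t 9.55 tip [0.1328 0.0016 0.0803] zt [ 0.22 -0.   -0.98] f [2.8 1.7 6. ] q [-0.51  0.24  1.47  0.12  1.26  0.95]
[0.003, -0.001, 0.001] [0.004, -0.005, 0.004]
[0.004, -0.001, 0.004] [0.004, -0.01, 0.004]
[0.006, -0.001, 0.009] [0.004, -0.018, 0.004]
```

View pics/g.png

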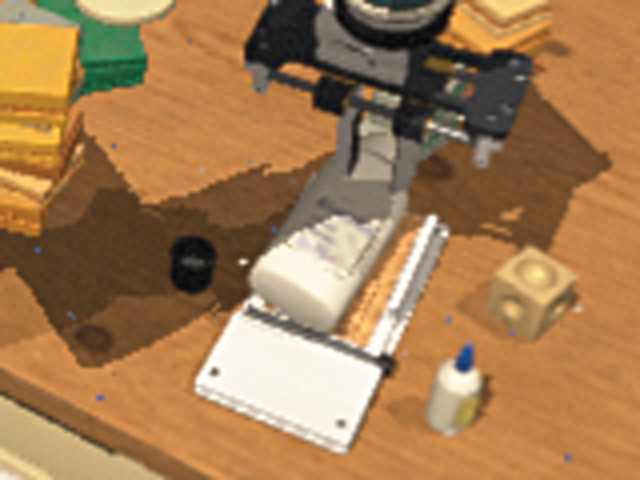

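Nearly down now, with the bottle towards the left cheek. I'll press the last few degrees gently.

Emit:
drive_tool:
  series:
    - [0.03, [0.001, 0, 0.002], [0, 0, 0]]
    - [0.03, [0.002, 0, 0.004], [0, 0, 0]]
    - [0.03, [0.002, 0, 0.006], [0, 0, 0]]
    - [0.03, [0.002, 0, 0.008], [0, 0, 0]]

```text
time: 10.1
tool_pos: [0.6149, -0.233, 0.0974]
ee_rot: [3.137, -0.218, 0.083]
wrist_force: [2.9, 1.0, 5.0]
width: 0.03
finger_force: 2.7
```

Emit:
drive_tool:
  series:
    - [0.03, [0, 0, 0.0015], [0, 0, 0]]
    - [0.03, [0, 0, 0.003], [0, 0, 0]]
    - [0.03, [0, 0, 0.0045], [0, 0, 0]]

```text
time: 10.48
tool_pos: [0.6158, -0.2329, 0.093]
ee_rot: [3.137, -0.218, 0.083]
wrist_force: [4.0, 0.6, 5.6]
width: 0.03
finger_force: 2.8
```

Emit:
drive_tool:
  series:
    - [0.03, [0, 0, 0.0015], [0, 0, 0]]
    - [0.03, [0, 0, 0.003], [0, 0, 0]]
    - [0.03, [0, 0, 0.0045], [0, 0, 0]]

```text
time: 10.85
tool_pos: [0.617, -0.2328, 0.0901]
ee_rot: [3.136, -0.219, 0.084]
wrist_force: [1.0, 1.9, 12.9]
width: 0.0302
finger_force: 6.4
```

Emit:
drive_tool:
  series:
    - [0.03, [0, 0, 0.001], [0, 0, 0]]
    - [0.03, [0, 0, 0.001], [0, 0, 0]]

```text
time: 11.1
tool_pos: [0.6171, -0.2328, 0.09]
ee_rot: [3.136, -0.22, 0.084]
wrist_force: [-0.2, 1.9, 13.4]
width: 0.03
finger_force: 6.4
```

The motion has stopped with the force rising, so the flap is on its stop. I'll back off and look.

Emit:
drive_tool:
  series:
    - [0.03, [0, 0, -0.005], [0, 0, 0]]
    - [0.03, [0, 0, -0.02], [0, 0, 0]]
    - [0.03, [0, 0, -0.06], [0, 0, 0]]
    - [0.03, [-0.06, 0, -0.1], [0, 0, 0]]
    - [0.03, [-0.12, 0, -0.13], [0, 0, 0]]

```text
time: 11.72
tool_pos: [0.4824, -0.2432, 0.1844]
ee_rot: [3.138, -0.212, 0.084]
wrist_force: [-0.5, -0.8, 0.7]
width: 0.0301
finger_force: 0.0
```

Emit:
drive_tool:
  series:
    - [0.03, [0, 0.06, -0.02], [0, 0, 0]]
    - [0.03, [0, 0.12, -0.03], [0, 0, 0]]
    - [0.03, [0, 0.18, -0.03], [0, 0, 0]]
    - [0.03, [0, 0.22, -0.03], [0, 0, 0]]
    - [0.03, [0, 0.22, -0.03], [0, 0, 0]]

```text
time: 12.35
tool_pos: [0.4943, -0.4652, 0.2115]
ee_rot: [3.141, -0.21, 0.079]
wrist_force: [0.1, 0.1, 0.6]
width: 0.0299
finger_force: 0.0
```

```bash
python3 - <<'E'
from h import *
tip()
a=shot('scene','s5.png')[180:280,270:400];b=shot('top','t5.png')[140:240,290:400]
r=lambda i:cv2.resize(i,(400,400*i.shape[0]//i.shape[1]),interpolation=cv2.INTER_CUBIC)
a,b=r(a),r(b);p=lambda i:cv2.copyMakeBorder(i,0,370-i.shape[0],0,0,cv2.BORDER_CONSTANT)
cv2.imwrite('pics/i.png',np.hstack([p(a),p(b)])[:,:,::-1])
E
```

```text
t 12.35 tip [-0.0024 -0.2203  0.187 ] zt [ 0.21 -0.   -0.98] f [0.1 0.1 0.6] q [-0.92  0.28  1.19  0.18  1.55  0.57]
```

View pics/i.png

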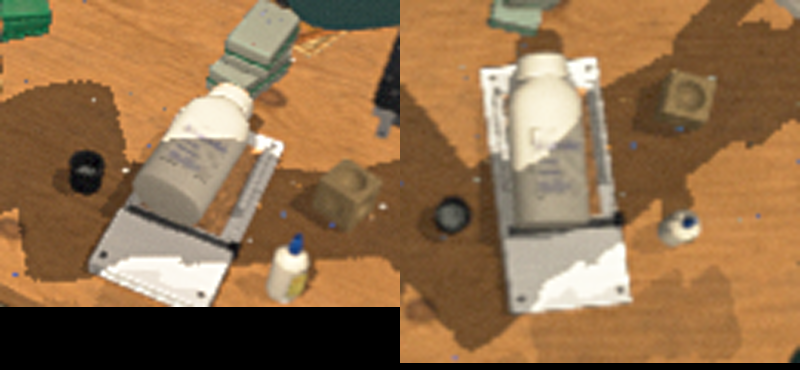

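```bash
python3 - <<'E'
from h import *
C=lambda x,y:(290+(x-400)*.275,140+y*.275)
L=lambda P:np.round(W.inv().apply(P-O),4)
b=L(atz('top',*C(551,225),.046));t=L(atz('top',*C(542,56),.046));print('base',b,'cap',t,'yaw',(t-b)[1]/(t-b)[0],'len',np.hypot(*(t-b)[:2]),'mid',(b+t)/2)
S=lambda x,y:(270+x*.325,180+y*.325)
print('body side edges base',L(atz('top',*C(514,226),.046)),L(atz('top',*C(588,226),.046)))
# expected right cheek top line if flap fully down: pixels in both crops
for x in(.04,.164):
  for y in(.045,-.045):
    P=O+W.apply([x,y,.03]);u,v=proj('scene',P);m,n=proj('top',P)
    print(x,y,'scene crop',round((u-270)/.325),round((v-180)/.325),'top crop',round((m-290)/.275+400),round((n-140)/.275))
E
```

```text
base [0.0267 0.0152 0.046 ] cap [0.1838 0.0041 0.046 ] yaw -0.07065563335455123 len 0.15749165057233985 mid [0.10525 0.00965 0.046  ]
body side edges base [0.0291 0.0488 0.046 ] [ 0.0224 -0.0181  0.046 ]
0.04 0.045 scene crop 137 188 top crop 514 216
0.04 -0.045 scene crop 230 224 top crop 611 206
0.164 0.045 scene crop 184 106 top crop 498 85
0.164 -0.045 scene crop 272 137 top crop 594 75
```

```bash
python3 - <<'E'
from h import *
def ov(n,f,x0,y0,w,h):
    k=400/w;im=cv2.resize(cv2.imread(f)[y0:y0+h,x0:x0+w],(400,int(h*k)),interpolation=cv2.INTER_CUBIC)
    def line(pts,c,cl=True):
        q=np.array([proj(n,O+W.apply(p)) for p in pts]);q=((q-[x0,y0]+.5)*k).astype(int);cv2.polylines(im,[q.reshape(-1,1,2)],cl,c,1,cv2.LINE_AA)
    for th,c in((1.571,(0,0,255)),(1.47,(255,0,0))):
        F=lambda d,y,e:[.032+d*np.sin(th)-e*np.cos(th),y,.016+d*np.cos(th)+e*np.sin(th)]
        for y in(.049,-.049): line([F(.02,y,0),F(.132,y,0),F(.132,y,.014),F(.02,y,.014)],c)
    a=-.07
    for s in(0,.1,.159):
        r=(26,34) if s<.15 else (19,19)
        line([[.0267+s*np.cos(a)-.001*r[1]*np.cos(p)*np.sin(a),.0135+s*np.sin(a)+.001*r[1]*np.cos(p)*np.cos(a),.0455+.001*r[0]*np.sin(p)] for p in np.linspace(0,6.28,40)],(0,160,0))
    return cv2.copyMakeBorder(im,0,370-im.shape[0],0,0,cv2.BORDER_CONSTANT)
cv2.imwrite('pics/j.png',np.hstack([ov('scene','pics/s5.png',290,190,90,80),ov('top','pics/t5.png',300,145,75,65)]))
E
```

```text
(no output)
```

View pics/j.png

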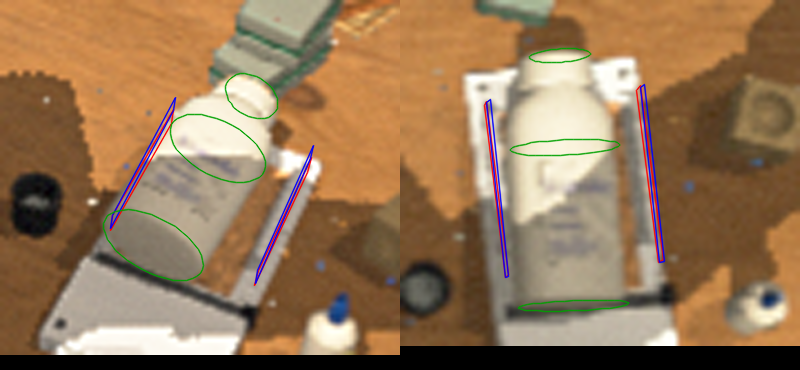

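The overlay fits: bottle level at the fully-down height, mid at about x = 0.105 and y = 0.01, yaw about 0.07 rad. The arm is clear, so I'll hand in.

```bash
python3 -c "
from bench import robot
print(robot.close_job())"
```

```text
the job is handed in; nothing more can be done
None
```

I handed the job in: by my measurements the bottle lies flat on the flap, which is fully down on its stop. The bystanders look unmoved, and the arm is clear. The hand-in gave no verdict.

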